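# Lock the sign board into its display stand and hold the pin

### The job

Lift the plywood sign board out of its grey rack and slide it edgewise, fully home, into the slot of the wooden display stand. Then take the red-handled lock pin and thread it through one of the stand's two bushings, through the hole in the board and on through the other bushing (from either side), until its tip sticks out clear by a good centimetre beyond the far bushing. Finish while still holding the pin still by its handle, spanning both bushings, so that a colleague can fit the end clip; leave the books, the badge tray and the tape roll where they are.

Things in the scene. Friction and masses are not known exactly. Their poses are not given: they have to be found in the camera images.
- board_center (a point): centre of the loose plywood sign board (yellow leaf shapes, red dots), a plate standing on edge in the grey rack: 120 mm wide (its x), 12 mm thick (its y), 118 mm tall (its z), 0.12 kg. A 26 mm hole runs through it along y, centred 7 mm below this point (52 mm above its lower edge). The same either way round. Its top edge is free to be pinched from above.
- rack: fixed grey block 160 mm (x) by 70 mm (y) by 25 mm high, origin at the centre of its underside; the board starts upright in its 123 by 15 mm slot, which is 15 mm deep (floor 10 mm above the table).
- bushing_axis (a point): point midway between the two bushings of the display stand, on their common axis, 62 mm above the table; y is the (level) bushing axis, z up. Two yellow lugs, each 46 mm wide (x), stand at 22 to 38 mm along +y and -y, tops 82 mm above the table; each has a 14 mm through hole (bushing) on the axis, flared by 3 mm on both faces. The seated board's centre is 7 mm above this point.
- pin_grip (a point): centre of the red handle of the loose lock pin: handle 20 by 20 mm and 60 mm long (along its y), then a 10 mm round aluminium shaft that runs on along +y for 120 mm, tapered over its last 7 mm to 5 mm. 0.09 kg, centre of mass about 20 mm from this point towards the tip. It starts lying level, this point 32 mm above the table.
- pin_tip (a point): tip of the lock pin's shaft, 150 mm from the handle's centre along the pin's +y; y axis along the shaft.
- rest: fixed wooden pin rest: board 60 mm (x) by 190 mm (y, from -50 to +140) by 6 mm. Its origin is on the table right below the handle's centre at the start; the pin lies along its y. Two notched saddles: under the handle's rear end (y -30 to -20 mm, cheeks 32 mm above the table) and under the shaft (y 105 to 115 mm, cheeks 36 mm above the table); the handle's middle is free for the fingers.
- books: loose stack of red books, 103 by 133 by 27 mm high, origin at the centre of its underside; bystander.
- badges: loose orange tray of badges, 100 by 130 by 25 mm high, origin at the centre of its underside; bystander.
- tape: loose amber roll of tape lying flat, 84 mm across, 22 mm high, origin at the centre of its underside; bystander.
- stand: fixed display stand, origin at the centre of its underside. Pale wooden base 160 mm (x) by 120 mm (y) by 30 mm high. In its top, centred between the two lugs, is the board slot: 123 mm along x, 15 mm along y, 20 mm deep (floor 10 mm above the table), edges bevelled 4 mm. With the board home, its top edge is 128 mm above the table.
- pin: the same loose lock pin as a whole; origin and axes as point pin_grip.
There are look-alikes about, which are no part of the job. There is more than one size of the part that bears board_center; the job needs the smaller. There is more than one size of the pin; the job needs the smaller.

How it is judged (in metres and radians):
On the way, in this order (a step that is already met when the one before it is completed fails the run):
1. the board stands fully home in the stand's slot (x of board_center in the frame of bushing_axis between -0.008 and 0.008 m and y of board_center in the frame of bushing_axis between -0.015 and 0.015 m and z of board_center in the frame of bushing_axis between 0.003 and 0.011 m and angle between the y axis of board_center and the y axis of bushing_axis, either way round below 0.1 rad and angle between board_center's own z axis and vertical below 0.25 rad), for 0.2 s.
2. with the board home, the pin's tip has passed through one bushing and is between the two (all of step 1 and x of pin_tip in the frame of bushing_axis between -0.007 and 0.007 m and z of pin_tip in the frame of bushing_axis between -0.007 and 0.007 m and angle between the y axis of pin_grip and the y axis of bushing_axis, either way round below 0.12 rad and y of pin_tip in the frame of bushing_axis between -0.022 and 0.022 m), for 0.04 s.
At the end, for the whole second after the job is handed in: Board home in the slot (centre within 4 mm in height, 8 mm along, 15 mm across, upright within 0.25 rad); pin along the bushing axis (0.12 rad, tip within 7 mm of it), tip at least 7 mm beyond the far lug, handle on the other side; fingers grip the pin (over 1 N), pin slower than 20 mm/s (all of step 1 and x of pin_tip in the frame of bushing_axis between -0.007 and 0.007 m and z of pin_tip in the frame of bushing_axis between -0.007 and 0.007 m and angle between the y axis of pin_grip and the y axis of bushing_axis, either way round below 0.12 rad and ((y of pin_tip in the frame of bushing_axis above 0.045 m and y of pin_grip in the frame of bushing_axis below -0.05 m) or (y of pin_tip in the frame of bushing_axis below -0.045 m and y of pin_grip in the frame of bushing_axis above 0.05 m)) and contact force between the fingers and pin above 1 N and linear speed of pin below 0.02 m/s); the arm keeps its last pose, push and grip.
It fails at once if the stack of books is moved more than 30 mm (distance of books from where it was at the start of the episode above 0.03 m).
It fails at once if the badge tray is moved more than 30 mm (distance of badges from where it was at the start of the episode above 0.03 m).
It fails at once if the tape roll is moved more than 30 mm (distance of tape from where it was at the start of the episode above 0.03 m).
It also fails if it takes over 58 s, if anything falls off the work surface, if the arm or the gripper's body presses on something with over 40 N, if the wrist force passes 120 N, or if a joint passes its speed limit or range.

### The arm

A 6-joint arm with a two-finger parallel gripper is mounted at the origin on the work surface. World frame = base frame: x ahead of the robot, y to its left, z up, the work surface at z = 0. Lengths are in mm, angles in rad, forces in N, time in s.
With the tool pointing down it reaches from about 350 to 775 mm from the base axis. Payload 7.3 kg.
Tool frame: the origin (TCP) lies midway between the tips of the shut fingers; the grasp point (between the pads) lies 19 mm behind it; x points along the fingers, y is the direction in which the jaws open and shut, and the axes are right-handed (so a half turn about x gives the same grasp; the last joint's range is limited). The gripper opens to 92 mm and grips with 3 to 60 N. Pads are 19 mm wide; open, the fingers measure 130 mm over their backs; the gripper's body (75 mm by 190 mm) begins 47 mm behind the grasp point.
Start: joints at [1.12, 0.342, 1.524, -0, 1.275, -0.146], TCP at [157.539, 500.826, 226.741] pointing down, gripper open.
Joint ranges: [-2.53, 2.53], [-0.77, 2.02], [0.04, 2.7], [-1, 4.14], [0.28, 2.66], [-3.11, 3.11]. Speed limits (rad/s): [2.57, 2.57, 3.14, 3.14, 3.14, 3.14].

### API

Orientations are given as [roll, pitch, yaw] about the fixed x, y, z axes, in that order (R = Rz(yaw) Ry(pitch) Rx(roll)).
In Python, from plant import bot gives the robot as it stands. The module is installed in compiled form; this text tells all that it offers.
- The arm moves only by the shell command python3 -m handwheel 'ROWS' [OPENING]. ROWS is JSON, a list that holds one entry, the list of rows, each a list of 4 numbers: the shift along the tool's x, y, z in cm, then the turn about the tool's x in rad. A call has 1 to 8 rows; each row shifts and turns the commanded pose from where the row before left it, along the tool's axes as they then stand; what a row does not reach is not made up. A row lasts 1/12 s, in which the tool goes at most 41.7 mm and 7.16 degrees, less where a joint would pass 70% of its speed; a pose out of reach is approached as far as the arm can. A call is refused whole if a number of a shift passes 4.17 or a number of a turn 0.125, either way. A call with a gripper value outside its range is refused whole. OPENING is the opening, from 0 (shut) to 1 (fully open), set as the call begins (- or left out, the last holds). The fingers move at their own pace and stop on an object; the grip force is fixed at half the most. Time passes only in rows, so rows that do not move let the fingers close. It gives the time, the measured TCP pose, the force and the opening at its end, in the units of the state.
- bot.get_obs(): the state, without advancing time (a new reading comes with each control period).
- bot.capture(name): name is "side" or "top" or "wrist"; returns (picture, depth): 420x560x3 uint8, red, green, blue; 420x560 float32, mm along the optical axis (not along the pixel's ray), 0 where there is no reading.
- bot.camera_model(name): a dict with "fx", "fy", "cx", "cy" (pixels), "dist_coeffs" ([k1, k2, p1, p2, k3] as OpenCV has them; the pictures are not rectified), "position" and "rotation" of the camera in the world. Camera axes: x right, y down, z forward; pixel columns grow to the right and rows downward; lengths in mm; the calibration is good to about 2 mm. A picture is of the moment at which its call begins: read the wrist's pose just before it. camera_model takes no time and is no camera call; for the wrist camera it gives the pose at the moment of the call.
- bot.close_job(): hands the job in, once; it reports no verdict.
Trained networks look in the newest picture that a camera, given by its name, has taken for a name from the list of things; names that differ only in an ending like _2 or _b are one class to them, and where a whole thing is asked for, a point or a joint stands for the part that bears it (a point fixed in the world has none). Each returns a list of dicts, best first, with "conf" (0 to 1); they miss things now and then, are a little off and sometimes report something else, mostly with a low value. They report only what shows in the picture. A call takes as long as a camera call. They do not tell look-alikes from the thing itself.
- bot.find_in(camera, label): "bbox" ([left, top, width, height] in pixels, round what is visible of it).
- bot.spot_point(camera, label): "point" ([column, row] in pixels: a listed point, or the origin of a listed thing).
The state is a dict: "time": time; "joint_positions": joint angles; "dq": joint speeds; "tau": joint torques, N m; "tool_pos": TCP position; "tcp_rot": TCP orientation; "contact_force": force on the tool from outside, world axes, zero at the start; "moment": the same for the moment, N m; "grip_width": finger opening in mm.
Only numpy, scipy, OpenCV 4.12 (cv2) and the standard library are available. Lean on these libraries where they do the work, as an engineer would, in place of code of your own. Each camera call takes 0.05 s, during which the arm holds its last target.

## Working session

There is one attempt and no reset: what is moved stays moved. The work goes in short steps, Python scripts to look and compute and a shell command to move; the robot and the scene stay as the last step left them, time stands still between calls to the robot, and variables do not carry over. Pictures are saved under pics/ and viewed, and the job is handed in when it is done.

```bash
mkdir -p pics; cat > h.py <<'E'
import numpy as np, cv2, json
from plant import bot
def snap(n,fn):
    p,d=bot.capture(n); cv2.imwrite('pics/%s.png'%fn,p[:,:,::-1]); np.save('pics/%s.npy'%fn,d); return p,d
def ray(m,uv):
    K=np.array([[m['fx'],0,m['cx']],[0,m['fy'],m['cy']],[0,0,1]])
    q=cv2.undistortPoints(np.array([[uv]],float),K,np.array(m['dist_coeffs'],float))[0,0]
    R=np.array(m['rotation'],float)
    return np.array(m['position'],float), R@np.array([q[0],q[1],1.])
def atz(m,uv,z):
    o,r=ray(m,uv); return o+r*(z-o[2])/r[2]
def atd(m,uv,d):
    o,r=ray(m,uv); return o+r*d
def proj(m,P):
    K=np.array([[m['fx'],0,m['cx']],[0,m['fy'],m['cy']],[0,0,1]]);R=np.array(m['rotation'],float)
    P=np.atleast_2d(P); c=(P-np.array(m['position']))@R
    return cv2.projectPoints(c.reshape(-1,1,3),np.zeros(3),np.zeros(3),K,np.array(m['dist_coeffs'],float))[0][:,0]
def cloud(m,d):
    H,W=d.shape;K=np.array([[m['fx'],0,m['cx']],[0,m['fy'],m['cy']],[0,0,1]])
    u,v=np.meshgrid(np.arange(W),np.arange(H))
    q=cv2.undistortPoints(np.stack([u,v],-1).reshape(-1,1,2).astype(float),K,np.array(m['dist_coeffs'],float))[:,0]
    c=np.c_[q,np.ones(len(q))]*d.reshape(-1,1)
    return (c@np.array(m['rotation'],float).T+np.array(m['position'])).reshape(H,W,3)
E
python3 - <<'E'
from h import *
for n in ['top','side']:
    snap(n,n+'0'); m=bot.camera_model(n); print(n,m)
    for l in ['board_center','bushing_axis','pin_grip','pin_tip','rack','stand','rest'] :
        print(l,[(np.round(x['point']).tolist(),round(x['conf'],2)) for x in bot.spot_point(n,l)])
print(bot.get_obs())
E
```

```text
top {'fx': 424.3934309758926, 'fy': 424.3934309758926, 'cx': 278.97012080053145, 'cy': 214.5397125564634, 'dist_coeffs': array([0.04066018, 0.        , 0.        , 0.        , 0.        ]), 'position': array([ 376.94418663,  -65.45861051, 1167.55539146]), 'rotation': array([-2.93941378e+00, -5.96759828e-05, -1.69623853e+00])}
board_center [([350.0, 209.0], 0.96), ([432.0, 189.0], 0.81)]
bushing_axis [([181.0, 259.0], 0.6)]
pin_grip [([284.0, 269.0], 0.81), ([112.0, 160.0], 0.55)]
pin_tip [([228.0, 260.0], 0.85), ([114.0, 233.0], 0.57), ([248.0, 184.0], 0.38)]
rack [([343.0, 210.0], 0.6)]
stand [([185.0, 257.0], 0.94), ([345.0, 210.0], 0.44), ([180.0, 259.0], 0.44)]
rest [([279.0, 268.0], 0.57)]
side {'fx': 529.2785624155013, 'fy': 529.2785624155013, 'cx': 278.8861515591811, 'cy': 212.0376987675353, 'dist_coeffs': array([-0.04357571,  0.        ,  0.        ,  0.        ,  0.        ]), 'position': array([-104.0121248 , -754.60335509, 1102.49035569]), 'rotation': array([-2.37731897e+00,  2.27786363e-03, -7.95079937e-01])}
board_center [([345.0, 256.0], 0.98), ([420.0, 302.0], 0.92)]
b
[... 216 characters left out ...]
 [([250.0, 261.0], 0.65)]
{'time': 0.8, 'joint_positions': array([ 1.12001678e+00,  3.41955581e-01,  1.52410158e+00,  2.31674530e-05,
        1.27542337e+00, -1.45995705e-01]), 'dq': array([-4.50631090e-04,  7.74872780e-04, -4.11936667e-04,  3.39815238e-04,
       -9.95278296e-04, -6.51615692e-05]), 'tau': array([-2.18229550e-03, -4.31106591e+01, -2.44455278e+01,  7.18055503e-02,
        4.83979855e-02,  5.38544143e-06]), 'tool_pos': array([157.52064367, 500.82386179, 226.76302762]), 'tcp_rot': array([1.61996729, 1.57068203, 1.31517671]), 'contact_force': array([-0.47493796,  0.80181997,  0.67636635]), 'moment': array([-0.02306796,  0.02825938,  0.0308452 ]), 'grip_width': 91.83019631483285}
```

View images.

View pics/top0.png

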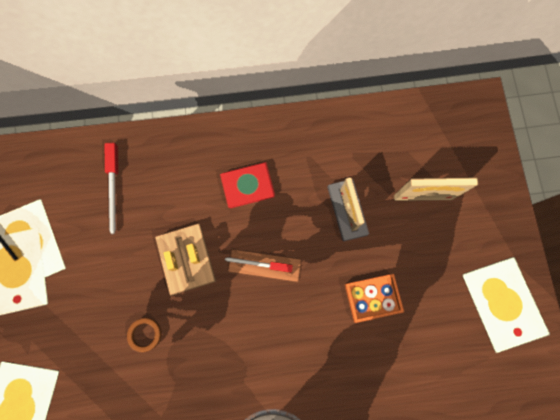

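View pics/side0.png

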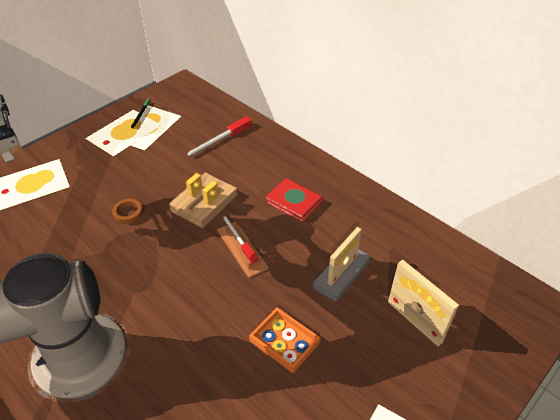

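```bash
sed -i 's/^import numpy.*/&\nfrom scipy.spatial.transform import Rotation as Ro/; s/np.array(m\[.rotation.\],float)/Ro.from_euler("xyz",m["rotation"]).as_matrix()/' h.py
python3 - <<'E'
from h import *
m=bot.camera_model('top'); d=np.load('pics/top0.npy'); C=cloud(m,d)
print(Ro.from_euler("xyz",m["rotation"]).as_matrix().round(2), C[300,300])
for uv,l in [((350,209),'b1'),((432,189),'b2'),((181,259),'bush'),((284,269),'g1'),((228,260),'t1'),((112,160),'g2'),((114,233),'t2')]:
    print(l,C[uv[1],uv[0]].round(1))
E
```

```text
[[-0.13 -0.97  0.2 ]
 [-0.99  0.12 -0.03]
 [ 0.   -0.2  -0.98]] [ 374.25202    -122.34685477   -1.7614238 ]
b1 [ 595.2 -285.6   51. ]
b2 [ 606.6 -485.1  122. ]
bush [520.7 180.2  29.8]
g1 [ 376.9  -65.5 1167.6]
t1 [501.3  55.3  37.8]
g2 [822.3 349.6  25.8]
t2 [618.9 362.4   4.1]
```

```bash
python3 - <<'E'
from h import *
t=cv2.imread('pics/top0.png'); s=cv2.imread('pics/side0.png')
a=cv2.resize(t[155:315,140:400],None,fx=3,fy=3,interpolation=cv2.INTER_CUBIC)[:480,:780]
b=cv2.resize(s[160:360,150:410],None,fx=3,fy=3,interpolation=cv2.INTER_CUBIC)
cv2.imwrite('pics/ca.png',a);cv2.imwrite('pics/cb.png',b)
for n in ['top','side']:
    m=bot.camera_model(n); d=np.load('pics/%s0.npy'%n); C=cloud(m,d)
    def sel(x0,x1,y0,y1,z0,z1):
        k=(d>0)&(C[...,0]>x0)&(C[...,0]<x1)&(C[...,1]>y0)&(C[...,1]<y1)&(C[...,2]>z0)&(C[...,2]<z1); return C[k]
    def rect(P,l):
        if len(P)<5: print(n,l,len(P));return
        r=cv2.minAreaRect(P[:,:2].astype(np.float32)); print(n,l,len(P),np.round(r[0],1),np.round(r[1],1),round(r[2],1),'mean',P.mean(0).round(1))
    rect(sel(520,680,-360,-200,118,140),'boardtop')
    rect(sel(500,700,-400,-180,15,30),'racktop')
    rect(sel(420,620,100,280,20,35),'standtop')
    rect(sel(420,620,100,280,74,92),'lugs')
    rect(sel(430,560,-130,90,22,60),'pin')
    rect(sel(430,560,-130,90,3,12),'rest')
    print(n,'table',np.median(sel(300,420,-60,60,-20,20),0).round(1), d.max())
    for l in ['books','badges','tape']:
        for x in bot.spot_point(n,l)[:1]: print(l,x, atz(m,x['point'],0).round())
E
```

```text
top boardtop 270 [ 601.3 -286.3] [120.7  13.6] 7.0 mean [ 600.8 -285.7  127.1]
top racktop 872 [ 601.3 -286.5] [160.4  70.8] 6.5 mean [ 591.6 -277.6   24.6]
top standtop 2074 [522.2 172.1] [160.8 120.6] 10.6 mean [520.1 170.   30. ]
top lugs 256 [521.7 172.1] [46.4 77.3] 9.6 mean [521.3 172.2  82. ]
top pin 387 [481.5 -22.4] [178.8  34.8] 75.1 mean [477.7 -39.   38. ]
top rest 1312 [495.  -20.4] [219.1 129.3] 89.8 mean [483.8 -29.1   6.1]
top table [3.59e+02 1.00e-01 3.00e-01] 2124.6123
books {'point': [251.4, 182.0], 'conf': 0.89} [718. -29.   0.]
badges {'point': [371.0, 299.6], 'conf': 0.75} [ 352. -312.    0.]
tape {'point': [146.3, 333.7], 'conf': 0.96} [340. 292.   0.]
side boardtop 258 [ 599.9 -286.3] [124.6  14.7] 7.4 mean [ 597.4 -287.4  126.4]
side racktop 922 [ 602.  -283.3] [167.1  74.9] 6.5 mean [ 585.4 -297.3   25.1]
side standtop 1253 [520.3 170.1] [166.7 122.8] 10.1 mean [512.4 161.3  28.9]
side lugs 178 [520.6 170.4] [48.9 79.6] 11.4 mean [519.8 165.9  80.8]
side pin 375 [484.8 -27.3] [181.8  36.5] 72.0 mean [472.8 -50.6  36.1]
side rest 856 [495.2 -20.8] [218.5 129.5] 89.7 mean [479.4 -37.1   5.8]
side table [357.9  -2.4   1.3] 3227.3052
books {'point': [295.3, 202.2], 'conf': 0.8} [711. -19.   0.]
badges {'point': [281.8, 342.8], 'conf': 0.97} [ 351. -314.    0.]
tape {'point': [126.9, 214.2], 'conf': 0.62} [336. 295.   0.]
```

View pics/ca.png

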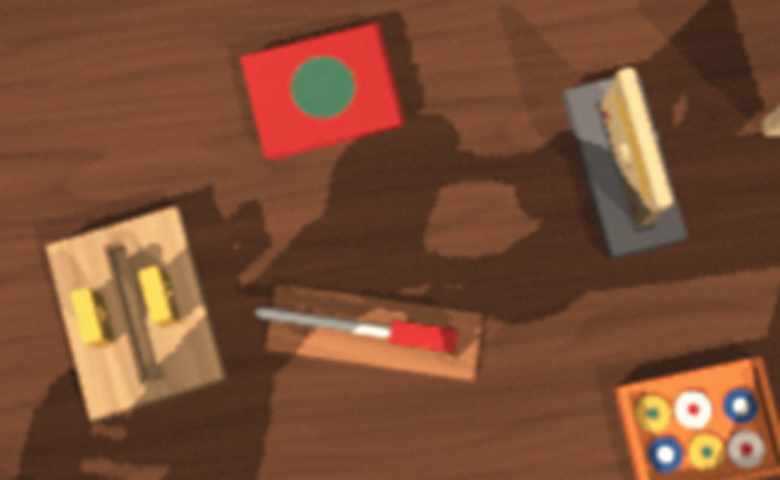

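View pics/cb.png

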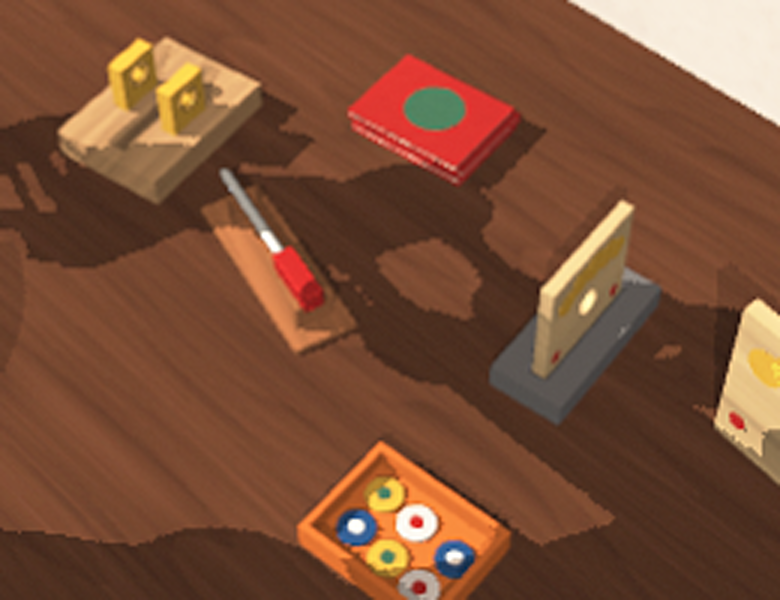

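```bash
cat >> h.py <<'E'
def go(x=None,y=None,z=None,yaw=None):
    """yaw (deg) = desired world direction of tool y (mod 180). prints turn, then shift in tool axes AFTER the turn and before"""
    o=bot.get_obs(); R=Ro.from_euler('xyz',o['tcp_rot']).as_matrix(); p=o['tool_pos']
    cur=np.degrees(np.arctan2(R[1,1],R[0,1]))
    print('t %.2f p %s jawdir %.2f f %s w %.1f j6 %.2f'%(o['time'],np.round(p,1),cur,np.round(o['contact_force'],1),o['grip_width'],o['joint_positions'][5]))
    if x is None and yaw is None: return
    dt=0.
    if yaw is not None:
        dw=(yaw-cur+90)%180-90; dt=-np.radians(dw) # tool x down
        if R[2,0]>0: dt=-dt
    R2=R@Ro.from_rotvec([dt,0,0]).as_matrix()
    print('turn about tool x %.3f rad'%dt)
    if x is not None:
        g=np.array([x,y,z])-p
        print('shift after turn cm',(R2.T@g/10).round(2),' before turn',(R.T@g/10).round(2))
E
python3 - <<'E'
from h import *
o=bot.get_obs();print(Ro.from_euler('xyz',o['tcp_rot']).as_matrix().round(3))
go(601,-286,227,97)
E
```

```text
[[ 0.     0.3    0.954]
 [ 0.     0.954 -0.3  ]
 [-1.     0.     0.   ]]
t 1.10 p [157.6 500.8 226.7] jawdir 72.54 f [ 0.3 -0.7 -0.8] w 91.5 j6 -0.15
turn about tool x -0.427 rad
shift after turn cm [-3.000e-02 -8.350e+01  3.442e+01]  before turn [-3.000e-02 -6.175e+01  6.591e+01]
```

```bash
python3 -m handwheel '[[[0,0,0,-0.107],[0,0,0,-0.107],[0,0,0,-0.107],[0,0,0,-0.106],[0,-3.7,1.5,0],[0,-3.7,1.5,0],[0,-3.7,1.5,0],[0,-3.7,1.5,0]]]'; python3 -m handwheel '[[[0,-3.7,1.5,0],[0,-3.7,1.5,0],[0,-3.7,1.5,0],[0,-3.7,1.5,0],[0,0,0,0]]]'
python3 - <<'E'
from h import *
go(601,-286,227,97)
snap('wrist','w1'); m=bot.camera_model('wrist');print(m)
E
```

```text
time: 1.77
tool_pos: [235.4, 359.8, 226.7]
tcp_rot: [0.317, 1.571, 0.441]
contact_force: [1.8, -0.1, 0.0]
grip_width: 91.9
time: 2.18
tool_pos: [315.8, 216.5, 227.0]
tcp_rot: [-0.862, 1.568, -0.747]
contact_force: [0.5, 1.0, -0.2]
grip_width: 91.8
t 2.18 p [315.8 216.5 227. ] jawdir 96.59 f [ 0.5  1.  -0.2] w 91.8 j6 -1.28
turn about tool x -0.007 rad
shift after turn cm [  0.15 -53.35  22.18]  before turn [  0.15 -53.19  22.56]
{'fx': 302.09144366330315, 'fy': 302.09144366330315, 'cx': 282.5894663473085, 'cy': 204.93582996778352, 'dist_coeffs': array([-0.03404715,  0.        ,  0.        ,  0.        ,  0.        ]), 'position': array([230.93447808, 209.90950546, 385.24699931]), 'rotation': array([2.83007818e+00, 5.92507980e-04, 1.68663396e+00])}
```

View pics/w1.png

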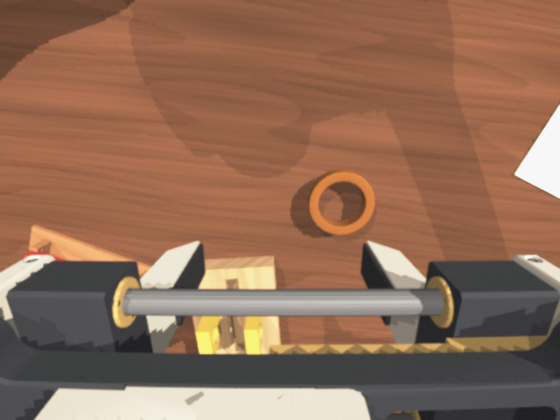

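```bash
python3 -m handwheel '[[[0,-3.8,1.58,-0.007],[0,-3.8,1.58,0],[0,-3.8,1.58,0],[0,-3.8,1.58,0],[0,-3.8,1.58,0],[0,-3.8,1.58,0],[0,-3.8,1.58,0],[0,-3.8,1.58,0]]]' 0.6; python3 -m handwheel '[[[0,-3.8,1.58,0],[0,-3.8,1.58,0],[0,-3.8,1.58,0],[0,-3.8,1.58,0],[0,-3.8,1.58,0],[0,-3.8,1.58,0],[0,0,0,0],[0,0,0,0]]]'
python3 - <<'E'
from h import *
go(601,-286,180,97)
p,d=snap('wrist','w2'); m=bot.camera_model('wrist')
C=cloud(m,d)
k=(d>0)&(abs(C[...,0]-600)<90)&(abs(C[...,1]+286)<50)&(C[...,2]>116)&(C[...,2]<140)
P=C[k];print(len(P))
if len(P)>9:print(cv2.minAreaRect(P[:,:2].astype(np.float32)),P.mean(0))
E
```

```text
time: 2.9
tool_pos: [477.9, -64.3, 226.8]
tcp_rot: [0.839, 1.57, 0.97]
contact_force: [1.2, 1.0, 0.3]
grip_width: 55.2
time: 3.57
tool_pos: [601.2, -277.7, 224.4]
tcp_rot: [2.288, 1.568, 2.416]
contact_force: [-0.3, 0.3, 0.7]
grip_width: 54.8
t 3.57 p [ 601.2 -277.7  224.4] jawdir 97.36 f [-0.3  0.3  0.7] w 54.8 j6 -2.25
turn about tool x 0.006 rad
shift after turn cm [ 4.44 -0.83 -0.11]  before turn [ 4.44 -0.83 -0.12]
1776
((601.0623168945312, -284.2287902832031), (119.41658020019531, 12.60927677154541), 7.315722942352295) [ 596.17701152 -284.57577676  128.94612671]
```

View pics/w2.png

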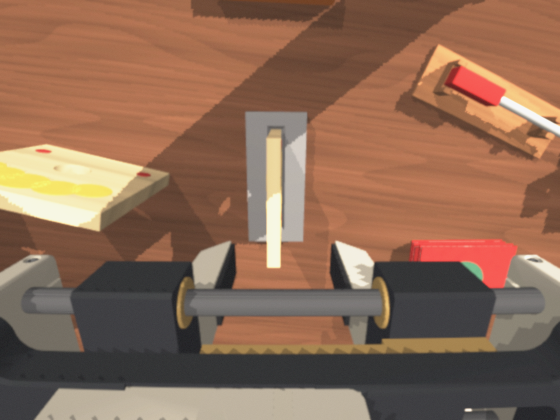

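```bash
python3 -m handwheel '[[[2,-0.7,-0.1,0],[3,0,0,0],[3,0,0,0],[3,0,0,0],[1.6,0,0,0],[0,0,0,0],[0,0,0,0]]]'
python3 - <<'E'
from h import *
go(601,-285,98,97.3)
E
```

```text
time: 4.2
tool_pos: [600.3, -282.6, 101.1]
tcp_rot: [2.142, 1.57, 2.273]
contact_force: [1.4, -0.5, 0.9]
grip_width: 55.1
t 4.20 p [ 600.3 -282.6  101.1] jawdir 97.51 f [ 1.4 -0.5  0.9] w 55.1 j6 -2.26
turn about tool x 0.004 rad
shift after turn cm [ 0.31 -0.25  0.04]  before turn [ 0.31 -0.25  0.04]
```

```bash
python3 -m handwheel '[[[0.3,-0.25,0,0],[0,0,0,0],[0,0,0,0]]]'
python3 -m handwheel '[[[0,0,0,0],[0,0,0,0],[0,0,0,0],[0,0,0,0],[0,0,0,0],[0,0,0,0]]]' 0
python3 - <<'E'
from h import *
go(601,-285,98,97.3)
E
```

```text
time: 4.45
tool_pos: [601.3, -287.3, 99.4]
tcp_rot: [-0.651, 1.568, -0.521]
contact_force: [0.7, 0.1, 0.4]
grip_width: 55.2
time: 4.95
tool_pos: [600.6, -287.1, 97.7]
tcp_rot: [1.475, 1.571, 1.604]
contact_force: [0.7, -0.5, -0.5]
grip_width: 20.0
t 4.95 p [ 600.6 -287.1   97.7] jawdir 97.40 f [ 0.7 -0.5 -0.5] w 20.0 j6 -2.26
turn about tool x 0.002 rad
shift after turn cm [-0.03  0.2   0.07]  before turn [-0.03  0.2   0.07]
```

```bash
python3 -m handwheel '[[[0,0.1,0,0],[0,0,0,0],[0,0,0,0],[0,0,0,0]]]' 0
python3 - <<'E'
from h import *
go(601,-285,98,97.3)
E
```

```text
time: 5.28
tool_pos: [600.5, -286.0, 97.7]
tcp_rot: [1.742, 1.571, 1.871]
contact_force: [0.2, 0.0, 0.1]
grip_width: 11.7
t 5.28 p [ 600.5 -286.    97.7] jawdir 97.40 f [0.2 0.  0.1] w 11.7 j6 -2.26
turn about tool x 0.002 rad
shift after turn cm [-0.03  0.09  0.07]  before turn [-0.03  0.09  0.07]
```

```bash
python3 -m handwheel '[[[-1,0,0,0],[-2,0,0,0],[-3,0,0,0],[-3,0,0,0],[-2.5,0,0,0],[0,0,0,0],[0,0,0,0]]]'
python3 - <<'E'
from h import *
go(521.5,171.5,210,100.4)
snap('wrist','w3')
E
```

```text
time: 5.87
tool_pos: [601.1, -286.5, 215.0]
tcp_rot: [-0.67, 1.567, -0.541]
contact_force: [-0.4, -0.5, -1.8]
grip_width: 12.0
t 5.87 p [ 601.1 -286.5  215. ] jawdir 97.40 f [-0.4 -0.5 -1.8] w 12.0 j6 -2.26
turn about tool x -0.052 rad
shift after turn cm [ 0.37 46.48  0.44]  before turn [ 0.37 46.44 -1.99]
```

View pics/w3.png

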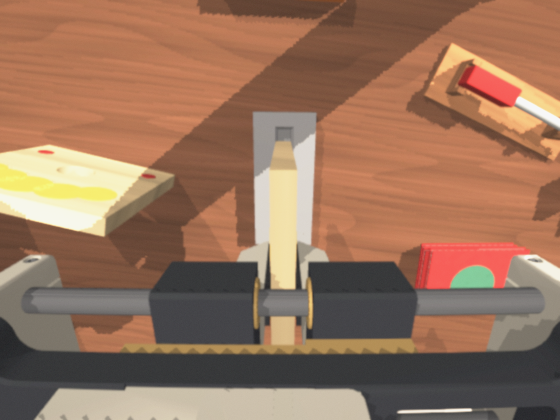

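```bash
python3 -m handwheel '[[[0,1.5,0,-0.026],[0,3,0,-0.026],[0,4,0.1,0],[0,4,0.1,0],[0,4,0.1,0],[0,4,0.1,0],[0,4,0.1,0],[0,4,0,0]]]'; python3 -m handwheel '[[[0,4,0,0],[0,4,0,0],[0,4,0,0],[0,3,0,0],[0,2,0,0],[0,0.7,0,0],[0,0,0,0],[0,0,0,0]]]'
python3 - <<'E'
from h import *
go(521.5,171.5,130,100.4)
p,d=snap('wrist','w4'); m=bot.camera_model('wrist'); C=cloud(m,d)
for l,z0,z1 in [('standtop',22,36),('lugs',74,90),('board',110,240)]:
    k=(d>0)&(abs(C[...,0]-522)<110)&(abs(C[...,1]-172)<90)&(C[...,2]>z0)&(C[...,2]<z1)
    P=C[k];print(l,len(P))
    if len(P)>9:print([np.round(a,1) for a in cv2.minAreaRect(P[:,:2].astype(np.float32))],P.mean(0).round(1))
print(bot.spot_point('wrist','board_center'),bot.spot_point('wrist','bushing_axis'))
E
```

```text
time: 6.58
tool_pos: [554.0, -2.7, 210.9]
tcp_rot: [2.772, 1.567, 2.953]
contact_force: [1.0, 0.8, -0.6]
grip_width: 11.7
time: 7.25
tool_pos: [523.3, 168.9, 211.7]
tcp_rot: [-2.892, 1.569, -2.71]
contact_force: [-0.5, -0.9, -1.5]
grip_width: 11.7
t 7.25 p [523.3 168.9 211.7] jawdir 100.41 f [-0.5 -0.9 -1.5] w 11.7 j6 -1.58
turn about tool x 0.000 rad
shift after turn cm [ 8.17  0.29 -0.11]  before turn [ 8.17  0.29 -0.11]
standtop 9045
[array([521.9, 171.3]), array([159.4, 120.6]), np.float64(10.0)] [506.7 169.3  30.5]
lugs 1586
[array([521.2, 172. ]), array([46.6, 77.5]), np.float64(10.3)] [520.1 171.1  82. ]
board 1625
[array([489.6, 162.9]), array([49.8, 45.9]), np.float64(10.2)] [496.2 164.1 218.4]
[] [{'point': [286.5, 189.0], 'conf': 0.68}]
```

View pics/w4.png

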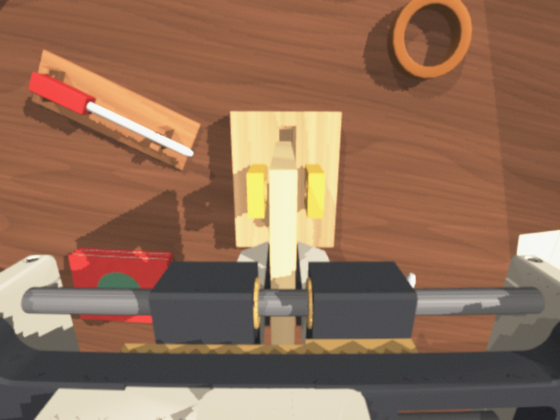

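```bash
python3 -m handwheel '[[[1.5,0.28,-0.15,0],[1,0,0,0],[0,0,0,0],[0,0,0,0]]]'
python3 - <<'E'
from h import *
go(521,171.8,130,100.2)
p,d=snap('wrist','w5'); m=bot.camera_model('wrist'); C=cloud(m,d)
# nearest board end (low x end)
k=(d>0)&(abs(C[...,0]-470)<40)&(abs(C[...,1]-163)<20)&(C[...,2]>205)
print(k.sum())
E
```

```text
time: 7.73
tool_pos: [521.5, 171.2, 187.1]
tcp_rot: [-3.115, 1.569, -2.935]
contact_force: [0.9, 0.1, -1.1]
grip_width: 11.7
t 7.73 p [521.5 171.2 187.1] jawdir 100.33 f [ 0.9  0.1 -1.1] w 11.7 j6 -1.57
turn about tool x 0.002 rad
shift after turn cm [ 5.71  0.07 -0.03]  before turn [ 5.71  0.07 -0.03]
25985
```

```bash
python3 -m handwheel '[[[2,0.05,-0.03,0],[2,0,0,0],[1.5,0,0,0],[0,0,0,0],[0,0,0,0]]]'
python3 - <<'E'
from h import *
go(521,171.8,98,100.2)
snap('top','t5');snap('side','s5')
t=cv2.imread('pics/t5.png'); s=cv2.imread('pics/s5.png')
a=cv2.resize(t[200:320,130:260],None,fx=3,fy=3);b=cv2.resize(s[130:250,140:270],None,fx=3,fy=3)
cv2.imwrite('pics/c5.png',np.hstack([a,b]))
E
```

```text
time: 8.2
tool_pos: [521.5, 172.3, 133.0]
tcp_rot: [3.09, 1.57, -3.012]
contact_force: [0.6, -0.2, -0.4]
grip_width: 12.1
t 8.20 p [521.5 172.3 133. ] jawdir 100.37 f [ 0.6 -0.2 -0.4] w 12.1 j6 -1.57
turn about tool x 0.003 rad
shift after turn cm [ 3.5  -0.04 -0.05]  before turn [ 3.5  -0.04 -0.05]
```

View pics/c5.png

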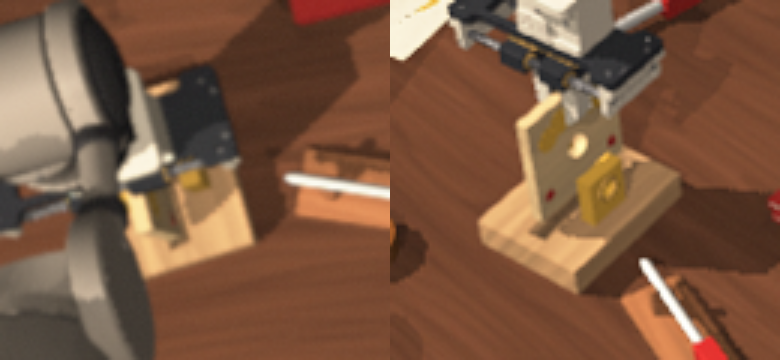

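```bash
python3 -m handwheel '[[[0.7,0,-0.05,0],[0.7,0,0,0],[0.5,0,0,0],[0.3,0,0,0],[0,0,0,0]]]'
python3 - <<'E'
from h import *
go(521,171.8,98,100.2)
E
```

```text
time: 8.72
tool_pos: [520.3, 172.2, 109.8]
tcp_rot: [3.108, 1.569, -2.994]
contact_force: [0.2, 0.2, -2.3]
grip_width: 11.8
t 8.72 p [520.3 172.2 109.8] jawdir 100.38 f [ 0.2  0.2 -2.3] w 11.8 j6 -1.57
turn about tool x 0.003 rad
shift after turn cm [ 1.18 -0.05  0.06]  before turn [ 1.18 -0.05  0.06]
```

```bash
python3 -m handwheel '[[[0.4,0,0.03,0],[0.4,0,0,0],[0.2,0,0,0],[0,0,0,0],[0,0,0,0]]]'
python3 - <<'E'
from h import *
go(521,171.8,98,100.2)
E
```

```text
time: 9.13
tool_pos: [521.1, 172.4, 100.6]
tcp_rot: [2.696, 1.571, 2.877]
contact_force: [0.2, -0.1, 0.2]
grip_width: 12.0
t 9.13 p [521.1 172.4 100.6] jawdir 100.38 f [ 0.2 -0.1  0.2] w 12.0 j6 -1.57
turn about tool x 0.003 rad
shift after turn cm [ 0.26 -0.05 -0.02]  before turn [ 0.26 -0.05 -0.02]
```

```bash
python3 -m handwheel '[[[0.3,0,0,0],[0.2,0,0,0],[0,0,0,0],[0,0,0,0]]]'
python3 - <<'E'
from h import *
go(521,171.8,98,100.2)
E
```

```text
time: 9.47
tool_pos: [521.7, 172.5, 97.5]
tcp_rot: [0.021, 1.568, 0.202]
contact_force: [-3.3, -1.2, 11.9]
grip_width: 11.5
t 9.47 p [521.7 172.5  97.5] jawdir 100.38 f [-3.3 -1.2 11.9] w 11.5 j6 -1.57
turn about tool x 0.003 rad
shift after turn cm [-0.05 -0.06 -0.08]  before turn [-0.05 -0.06 -0.08]
```

```bash
python3 -m handwheel '[[[0,0,0,0],[0,0,0,0],[0,0,0,0],[0,0,0,0]]]' 0.35; python3 -m handwheel '[[[-2,0,0,0],[-3,0,0,0],[-4,0,0,0],[-2,0,0,0],[0,0,0,0],[0,0,0,0]]]'
python3 - <<'E'
from h import *
go()
p,d=snap('wrist','w6'); m=bot.camera_model('wrist'); C=cloud(m,d)
k=(d>0)&(abs(C[...,0]-522)<80)&(abs(C[...,1]-172)<40)&(C[...,2]>110)&(C[...,2]<150)
P=C[k];print([np.round(a,1) for a in cv2.minAreaRect(P[:,:2].astype(np.float32))],P.mean(0).round(1))
# pin
k=(d>0)&(C[...,0]>380)&(C[...,0]<640)&(C[...,1]>-150)&(C[...,1]<90)&(C[...,2]>28)&(C[...,2]<60)
P=C[k];print(len(P))
E
```

```text
time: 9.8
tool_pos: [521.1, 172.4, 95.5]
tcp_rot: [2.716, 1.571, 2.897]
contact_force: [-0.3, 0.8, -0.1]
grip_width: 30.4
time: 10.3
tool_pos: [521.6, 172.5, 206.6]
tcp_rot: [0.033, 1.568, 0.215]
contact_force: [0.3, -0.4, 0.0]
grip_width: 31.9
t 10.30 p [521.6 172.5 206.6] jawdir 100.39 f [ 0.3 -0.4  0. ] w 31.9 j6 -1.57
[array([521.5, 173. ]), array([119.5,  13.2]), np.float64(10.1)] [516.3 172.1 126.3]
2673
```

View pics/w6.png

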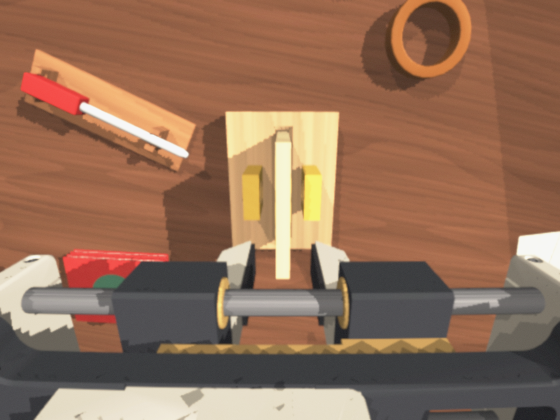

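```bash
cat > pin.py <<'E'
from h import *
def pin(n,fn):
    p=cv2.imread('pics/%s.png'%fn)[:,:,::-1].astype(int); d=np.load('pics/%s.npy'%fn); m=bot.camera_model(n); C=cloud(m,d)
    near=(d>0)&(C[...,0]>400)&(C[...,0]<560)&(C[...,1]>-140)&(C[...,1]<70)&(C[...,2]>20)
    r,g,b=p[...,0],p[...,1],p[...,2]
    red=near&(r>140)&(g<60)&(b<70); top=red&(C[...,2]>38)
    sh=near&(abs(r-g)<35)&(abs(g-b)<45)&(r>110)&(C[...,2]>26)
    for l,k in (('red',red),('redtop',top),('shaft',sh)):
        P=C[k]
        if len(P)>9: print(n,l,len(P),[np.round(a,1) for a in cv2.minAreaRect(P[:,:2].astype(np.float32))],'zpct',np.percentile(P[:,2],[5,50,95]).round(1), 'mean',P.mean(0).round(1))
    A=C[sh]; 
    if len(A)>9:
        v=cv2.fitLine(A[:,:2].astype(np.float32),cv2.DIST_HUBER,0,.01,.01).ravel();print('shaft dir',np.degrees(np.arctan2(v[1],v[0])).round(1),v[2:])
E
python3 - <<'E'
from pin import *
pin('wrist','w6'); pin('top','top0'); pin('side','side0')
m=bot.camera_model('wrist')
for l,z in (('pin_grip',32),('pin_tip',32),('rest',0)):
    for x in bot.spot_point('wrist',l)[:2]: print(l,x,atz(m,x['point'],z).round(1))
for n in('top','side'):
  m=bot.camera_model(n)
  for l,uvs in {'top':[(284,269),(228,260)],'side':[(248,251),(225,217)]}.items():
    if l==n: print(n,[atz(m,u,32).round(1) for u in uvs])
E
```

```text
wrist red 59 [array([476.9, -76.5]), array([16.3, 57. ]), np.float64(9.7)] zpct [24.8 36.2 40.1] mean [472.2 -56.5  34.5]
wrist redtop 15 [array([475.1, -71.4]), array([12.3, 44.1]), np.float64(6.8)] zpct [38.3 39.1 41.2] mean [471.9 -57.8  39.4]
wrist shaft 1030 [array([490.1,   5.2]), array([121.4,  12.6]), np.float64(74.1)] zpct [31.9 35.1 36.7] mean [488.1   4.8  34.8]
shaft dir 74.2 [487.9548     4.996816]
top red 67 [array([467.9, -83.2]), array([56.4, 17.2]), np.float64(68.2)] zpct [38.  42.2 44.3] mean [466.5 -90.9  41.8]
top redtop 64 [array([467.9, -83.2]), array([56.4, 17.2]), np.float64(68.2)] zpct [38.8 42.3 44.3] mean [466.4 -90.7  42. ]
top shaft 165 [array([490. ,   6.2]), array([119.1,  12.2]), np.float64(75.1)] zpct [31.3 36.  39.7] mean [490.3   5.3  35.7]
shaft dir 74.5 [490.22964    5.477244]
side red 150 [array([464.6, -81.9]), array([61. , 21.2]), np.float64(72.8)] zpct [32.5 41.4 45.1] mean [463.6 -84.5  40.6]
side redtop 127 [array([464.5, -82.4]), array([60.1, 21.2]), np.float64(72.8)] zpct [38.6 41.8 45.2] mean [464.3 -83.8  42. ]
side shaft 106 [array([490.8,   7.7]), array([111.9,  13. ]), np.float64(75.8)] zpct [31.  35.3 39.2] mean [489.2   4.9  35.2]
shaft dir 74.3 [489.07138     5.1701856]
pin_grip {'point': [56.6, 92.7], 'conf': 0.77} [463.7 -79.6  32. ]
pin_tip {'point': [185.9, 157.0], 'conf': 0.7} [507.4  62.2  32. ]
rest {'point': [75.4, 97.5], 'conf': 0.84} [467.8 -80.5   0. ]
rest {'point': [284.1, 177.2], 'conf': 0.6} [517.3 174.2   0. ]
top [array([459.5, -89.4,  32. ]), array([502. ,  55.9,  32. ])]
side [array([469.5, -75.4,  32. ]), array([508.6,  59.5,  32. ])]
```

```bash
python3 -m handwheel '[[[-1,0,0,0.12],[0,0,0,0.12],[0,0,0,0.12],[0,0,0,0.12],[0,0,0,0.12],[0,0,0,0.12],[0,0,0,0.12],[0,0,0,0.12]]]' 0.7; python3 -m handwheel '[[[0,0,0,0.12],[0,0,0,0.12],[0,0,0,0.12],[0,0,0,0.12],[0,0,0,0.12],[0,0,0,0.12],[0,0,0,0.12],[0,0,0,0.12]]]'
python3 - <<'E'
from h import *
go(467.3,-76,150,-15.5)
E
```

```text
time: 11.17
tool_pos: [520.6, 172.3, 214.3]
tcp_rot: [-2.204, 1.568, -2.989]
contact_force: [-1.2, 0.4, 0.2]
grip_width: 64.2
time: 11.83
tool_pos: [520.6, 172.2, 214.3]
tcp_rot: [-1.24, 1.568, -2.985]
contact_force: [-0.0, -0.1, -0.3]
grip_width: 64.3
t 11.83 p [520.6 172.2 214.3] jawdir -9.97 f [-0.  -0.1 -0.3] w 64.3 j6 0.35
turn about tool x 0.097 rad
shift after turn cm [ 6.45  1.51 25.34]  before turn [ 6.45 -0.94 25.37]
```

```bash
python3 -m handwheel '[[[0,0,1,0.097],[0,0.2,3,0],[0,0.2,4,0],[0,0.2,4,0],[0.5,0.2,4,0],[1.5,0.2,3.5,0],[2,0.2,3,0],[1.5,0.2,2,0]]]'; python3 -m handwheel '[[[1,0.1,0.85,0],[0,0,0,0],[0,0,0,0]]]'
python3 - <<'E'
from pin import *
go(467.3,-76,80,-15.5)
snap('wrist','w7'); pin('wrist','w7')
E
```

```text
time: 12.5
tool_pos: [469.7, -70.2, 158.7]
tcp_rot: [-1.427, 1.568, 3.018]
contact_force: [0.7, 0.7, -0.4]
grip_width: 64.2
time: 12.75
tool_pos: [469.5, -76.4, 149.8]
tcp_rot: [-1.745, 1.568, 2.701]
contact_force: [-0.4, 0.1, 0.1]
grip_width: 64.1
t 12.75 p [469.5 -76.4 149.8] jawdir -15.26 f [-0.4  0.1  0.1] w 64.1 j6 -0.06
turn about tool x 0.004 rad
shift after turn cm [ 6.98 -0.21  0.02]  before turn [ 6.98 -0.21  0.02]
wrist shaft 28577 [array([501.1, -46.3]), array([147.3, 168.8]), np.float64(38.0)] zpct [ 38.2 234.3 265.6] mean [478.8 -49.7 226.7]
shaft dir -14.5 [472.3592  -49.39968]
```

View pics/w7.png

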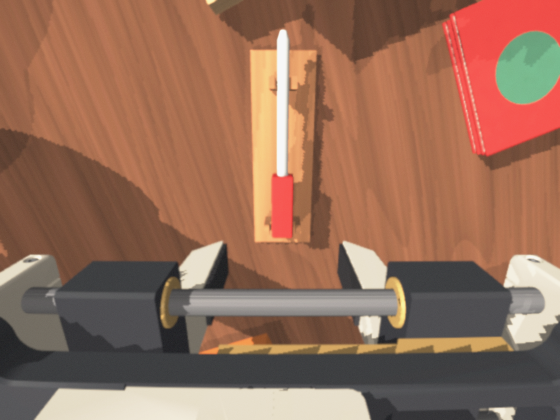

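```bash
sed -i 's/&(C\[...,2\]>20)/\&(C[...,2]>20)\&(C[...,2]<60)/' pin.py; python3 - <<'E'
from pin import *
pin('wrist','w7')
m=bot.camera_model('wrist')
for uv,z in (((283,37),32),((282,206),42),((283,176),42),((282,236),42)): print(uv,atz(m,uv,z).round(1))
E
```

```text
wrist shaft 1639 [array([485.8, -19. ]), array([169.8,  16.1]), np.float64(77.7)] zpct [33.9 37.  38.6] mean [491.8   8.6  36.8]
shaft dir 74.7 [491.80096    8.873237]
(283, 37) [506.2  59.3  32. ]
(282, 206) [467.9 -78.8  42. ]
(283, 176) [476.2 -51.6  42. ]
(282, 236) [ 460. -108.   42.]
```

```bash
python3 -m handwheel '[[[2,-0.05,0,0],[3,0,0,0],[3,0,0,0],[3,0,0,0],[1.5,0,0,0],[0,0,0,0],[0,0,0,0]]]'
python3 - <<'E'
from h import *
go(468.6,-75.7,15,-15.3)
E
```

```text
time: 13.38
tool_pos: [470.0, -75.4, 25.9]
tcp_rot: [-1.991, 1.57, 2.458]
contact_force: [0.2, 0.2, 0.2]
grip_width: 64.1
t 13.38 p [470.  -75.4  25.9] jawdir -15.10 f [0.2 0.2 0.2] w 64.1 j6 -0.06
turn about tool x 0.003 rad
shift after turn cm [ 1.09 -0.13  0.06]  before turn [ 1.09 -0.13  0.06]
```

```bash
python3 -m handwheel '[[[0.6,-0.15,0,0],[0.4,0,0,0],[0,0,0,0],[0,0,0,0]]]'
python3 - <<'E'
from h import *
go(468.6,-75.7,15,-15.3)
E
python3 -m handwheel '[[[0,0,0,0],[0,0,0,0],[0,0,0,0],[0,0,0,0],[0,0,0,0],[0,0,0,0],[0,0,0,0],[0,0,0,0]]]' 0
python3 - <<'E'
from h import *
go(468.6,-75.7,15,-15.3)
E
```

```text
time: 13.72
tool_pos: [468.5, -75.9, 16.2]
tcp_rot: [1.627, 1.57, -0.209]
contact_force: [1.0, -0.2, 0.9]
grip_width: 64.2
t 13.72 p [468.5 -75.9  16.2] jawdir -15.18 f [ 1.  -0.2  0.9] w 64.2 j6 -0.06
turn about tool x 0.002 rad
shift after turn cm [ 0.12  0.   -0.02]  before turn [ 0.12  0.   -0.02]
time: 14.38
tool_pos: [468.3, -75.9, 15.7]
tcp_rot: [2.486, 1.571, 0.65]
contact_force: [0.5, -0.9, -0.1]
grip_width: 19.9
t 14.38 p [468.3 -75.9  15.7] jawdir -15.18 f [ 0.5 -0.9 -0.1] w 19.9 j6 -0.06
turn about tool x 0.002 rad
shift after turn cm [ 0.07  0.03 -0.03]  before turn [ 0.07  0.03 -0.03]
```

```bash
python3 -m handwheel '[[[-1,0,0,0],[-2,0,0,0],[-3,0,0,0],[-2,0,0,0],[-1,0,0,0],[0,0,0,0],[0,0,0,0]]]'
python3 - <<'E'
from h import *
go(558,-31,105,10.2)
snap('wrist','w8')
E
```

```text
time: 14.97
tool_pos: [468.2, -75.9, 105.7]
tcp_rot: [1.62, 1.57, -0.216]
contact_force: [-0.5, 0.9, -0.6]
grip_width: 19.4
t 14.97 p [468.2 -75.9 105.7] jawdir -15.18 f [-0.5  0.9 -0.6] w 19.4 j6 -0.06
turn about tool x -0.443 rad
shift after turn cm [ 0.08  9.63 -2.83]  before turn [ 0.08  7.49 -6.68]
```

View pics/w8.png

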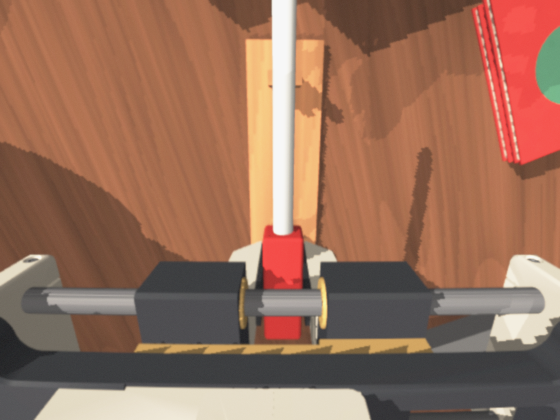

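```bash
python3 -m handwheel '[[[0,0,0,-0.111],[0,0,0,-0.111],[0,0,0,-0.111],[0,0,0,-0.11],[0,3,-0.8,0],[0,3.5,-1,0],[0,3.1,-1,0],[0,0,0,0]]]'
python3 -m handwheel '[[[0,0,0,0],[0,0,0,0]]]'
python3 - <<'E'
from h import *
go(558,-31,46,10.2)
p,d=snap('wrist','w9');snap('top','t9');snap('side','s9')
m=bot.camera_model('wrist'); C=cloud(m,d)
k=(d>0)&(C[...,1]>0)&(C[...,1]<125)&(C[...,2]>100)&(abs(C[...,0]-545)<30)
P=C[k]; print(len(P),[np.percentile(P[:,i],[1,50,99]).round(1) for i in range(3)])
v=cv2.fitLine(P.astype(np.float32),cv2.DIST_HUBER,0,.01,.01).ravel();print(v, np.degrees(np.arctan2(v[1],v[0])))
E
```

```text
time: 15.68
tool_pos: [561.6, -29.1, 104.2]
tcp_rot: [1.823, 1.569, 0.432]
contact_force: [-0.1, 0.4, -1.0]
grip_width: 20.1
time: 15.85
tool_pos: [556.4, -31.1, 104.0]
tcp_rot: [-1.905, 1.567, 2.986]
contact_force: [-0.4, -0.2, -0.7]
grip_width: 19.9
t 15.85 p [556.4 -31.1 104. ] jawdir 10.23 f [-0.4 -0.2 -0.7] w 19.9 j6 -0.37
turn about tool x 0.001 rad
shift after turn cm [5.8  0.18 0.02]  before turn [5.8  0.18 0.02]
9875 [array([525.4, 543.8, 574.5]), array([ 0.1,  8.4, 90.6]), array([122.1, 176.3, 195.9])]
[ 2.5826964e-01 -6.4073783e-01  7.2301573e-01  5.5295844e+02
  2.7624212e+01  1.6246826e+02] -68.04654
```

View pics/w9.png

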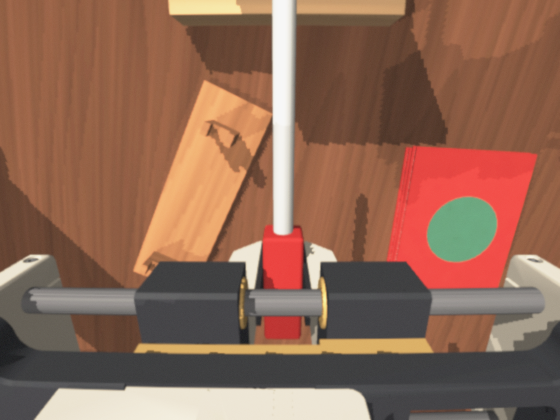

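View pics/s9.png

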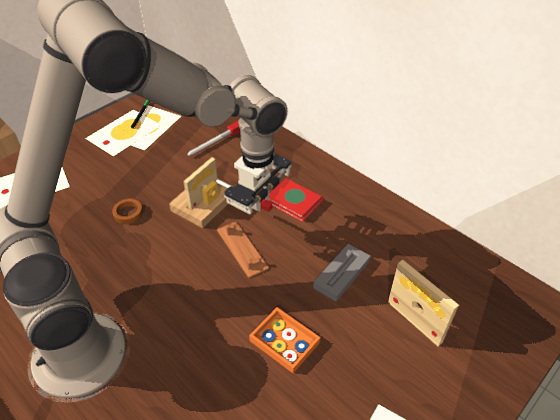

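```bash
cat > sh.py <<'E'
from h import *
def sh(fn,c0=265,c1=305,r0=5,r1=225):
    d=np.load('pics/%s.npy'%fn); m=bot.camera_model('wrist'); C=cloud(m,d)
    p=cv2.imread('pics/%s.png'%fn).astype(int)
    k=np.zeros(d.shape,bool);k[r0:r1,c0:c1]=1
    k&=(d>0)&(p.min(2)>120)&(p.max(2)-p.min(2)<40)
    P=C[k]; P=P[abs(P[:,2]-np.median(P[:,2]))<12]
    v=cv2.fitLine(P.astype(np.float32),cv2.DIST_HUBER,0,.01,.01).ravel()
    if v[1]<0: v[:3]*=-1
    print(len(P),'dir yaw %.2f pitch %.2f'%(np.degrees(np.arctan2(v[1],v[0])),np.degrees(np.arcsin(v[2]))),'mean',v[3:].round(1))
    o=bot.get_obs(); S=np.array([521.5,171.9]);a=np.radians(10.2);ex=np.array([np.cos(a),np.sin(a)]);ey=np.array([-ex[1],ex[0]])
    w=v[3:5]-S; print('shaft mid in stand frame x %.1f y %.1f; tcp x %.1f y %.1f'%(w@ex,w@ey,(o['tool_pos'][:2]-S)@ex,(o['tool_pos'][:2]-S)@ey), 'z',v[5].round(1))
E
python3 - <<'E'
from sh import *
sh('w9')
E
```

```text
4621 dir yaw 99.62 pitch -0.00 mean [542.   48.3 126.1]
shaft mid in stand frame x -1.7 y -125.2; tcp x -1.5 y -206.7 z 126.1
```

```bash
python3 -m handwheel '[[[1,0.18,0,0],[2,0,0,0],[2,0,0,0],[0.8,0,0,0],[0,0,0,0],[0,0,0,0],[0,0,0,0]]]'
python3 - <<'E'
from sh import *
go(558,-31,45.7,10.2)
snap('wrist','w10');sh('w10')
snap('side','s10');m=bot.camera_model('side')
s=cv2.imread('pics/s10.png')
cv2.imwrite('pics/c10.png',cv2.resize(s[140:250,150:310],None,fx=4,fy=4,interpolation=cv2.INTER_CUBIC))
E
```

```text
time: 16.58
tool_pos: [560.2, -31.2, 48.6]
tcp_rot: [1.254, 1.569, -0.139]
contact_force: [0.8, 0.6, -0.5]
grip_width: 19.5
t 16.58 p [560.2 -31.2  48.6] jawdir 10.19 f [ 0.8  0.6 -0.5] w 19.5 j6 -0.37
turn about tool x -0.000 rad
shift after turn cm [ 0.29 -0.21 -0.06]  before turn [ 0.29 -0.21 -0.06]
4613 dir yaw 100.09 pitch -0.06 mean [545.3  48.8  69.6]
shaft mid in stand frame x 1.6 y -125.3; tcp x 2.2 y -206.8 z 69.6
```

View pics/c10.png

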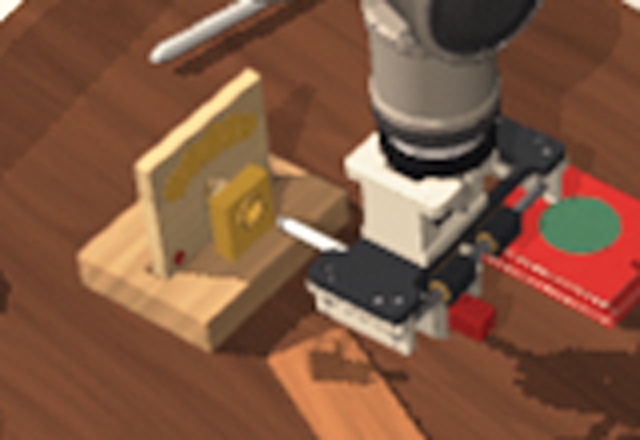

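View pics/w10.png

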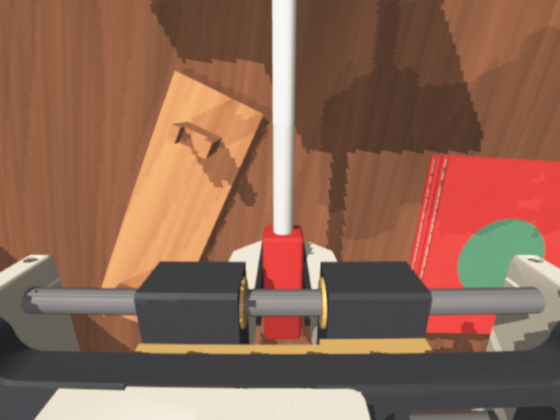

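```bash
python3 -m handwheel '[[[0.25,-0.18,0,0],[0,0,0,0],[0,0,0,0],[0,0,0,0]]]'
python3 - <<'E'
from sh import *
go(558,-31,45.7,10.2)
snap('wrist','w11');sh('w11')
E
```

```text
time: 17.02
tool_pos: [557.8, -31.3, 45.4]
tcp_rot: [1.558, 1.571, 0.165]
contact_force: [-0.0, -0.4, -0.8]
grip_width: 19.5
t 17.02 p [557.8 -31.3  45.4] jawdir 10.20 f [-0.  -0.4 -0.8] w 19.5 j6 -0.37
turn about tool x -0.000 rad
shift after turn cm [-0.03  0.03 -0.03]  before turn [-0.03  0.03 -0.03]
4607 dir yaw 99.55 pitch -0.01 mean [543.   48.7  66.2]
shaft mid in stand frame x -0.6 y -125.0; tcp x -0.3 y -206.4 z 66.2
```

```bash
python3 -m handwheel '[[[-0.03,0.03,-0.6,0],[0,0,-0.8,0],[0,0,-0.8,0],[0,0,-0.8,0],[0,0,0,0],[0,0,0,0]]]'
python3 - <<'E'
from sh import *
go()
snap('wrist','w12');sh('w12')
E
```

```text
time: 17.57
tool_pos: [552.6, -0.9, 45.5]
tcp_rot: [2.48, 1.571, 1.089]
contact_force: [-0.6, 0.3, -0.8]
grip_width: 20.3
t 17.57 p [552.6  -0.9  45.5] jawdir 10.28 f [-0.6  0.3 -0.8] w 20.3 j6 -0.32
4542 dir yaw 99.91 pitch -0.00 mean [537.8  78.2  66.4]
shaft mid in stand frame x -0.6 y -95.1; tcp x 0.1 y -176.1 z 66.4
```

View pics/w12.png

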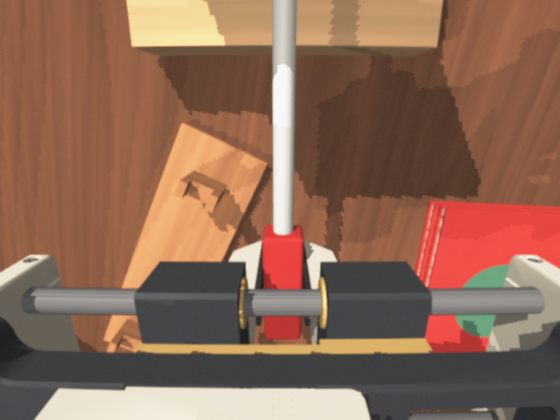

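```bash
python3 -m handwheel '[[[0,0.02,-0.6,0],[0,0,-0.8,0],[0,0,-0.8,0],[0,0,-0.8,0],[0,0,0,0],[0,0,0,0]]]'
python3 - <<'E'
from sh import *
go()
snap('wrist','w13');sh('w13')
E
python3 -m handwheel '[[[0,0,-0.4,0],[0,0,-0.6,0],[0,0,-0.6,0],[0,0,0,0],[0,0,0,0]]]'
python3 - <<'E'
from sh import *
go()
snap('wrist','w14');sh('w14')
E
```

```text
time: 18.12
tool_pos: [547.5, 28.5, 45.5]
tcp_rot: [-2.986, 1.571, 1.906]
contact_force: [0.6, 0.3, -1.0]
grip_width: 19.5
t 18.12 p [547.5  28.5  45.5] jawdir 10.27 f [ 0.6  0.3 -1. ] w 19.5 j6 -0.27
3506 dir yaw 99.52 pitch 0.19 mean [534.3  98.5  66.5]
shaft mid in stand frame x -0.4 y -74.5; tcp x 0.2 y -146.2 z 66.5
time: 18.58
tool_pos: [544.7, 44.0, 45.5]
tcp_rot: [-2.199, 1.571, 2.692]
contact_force: [0.1, -0.1, -1.1]
grip_width: 19.6
t 18.58 p [544.7  44.   45.5] jawdir 10.25 f [ 0.1 -0.1 -1.1] w 19.6 j6 -0.24
3320 dir yaw 99.73 pitch 0.11 mean [531.  117.9  66.4]
shaft mid in stand frame x -0.2 y -54.8; tcp x 0.2 y -130.2 z 66.4
```

View pics/w14.png

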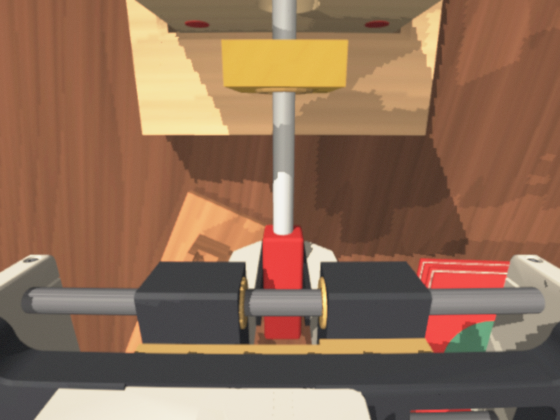

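```bash
python3 -m handwheel '[[[0,0,-0.5,0],[0,0,-0.6,0],[0,0,-0.6,0],[0,0,-0.5,0],[0,0,0,0],[0,0,0,0]]]'
python3 -m handwheel '[[[0,0,-0.5,0],[0,0,-0.6,0],[0,0,-0.6,0],[0,0,-0.3,0],[0,0,0,0],[0,0,0,0],[0,0,0,0]]]'
python3 - <<'E'
from sh import *
go()
snap('wrist','w15');snap('side','s15');snap('top','t15')
p=cv2.imread('pics/s15.png');t=cv2.imread('pics/t15.png')
cv2.imwrite('pics/c15.png',np.hstack([cv2.resize(p[140:250,140:240],None,fx=4,fy=4),cv2.resize(t[200:310,130:230],None,fx=4,fy=4)]))
E
```

```text
time: 19.13
tool_pos: [540.8, 65.7, 45.5]
tcp_rot: [1.807, 1.571, 0.415]
contact_force: [0.3, -0.5, -0.8]
grip_width: 19.7
time: 19.72
tool_pos: [537.4, 84.9, 45.5]
tcp_rot: [1.529, 1.571, 0.136]
contact_force: [-0.2, -0.5, -1.4]
grip_width: 19.9
t 19.72 p [537.4  84.9  45.5] jawdir 10.21 f [-0.2 -0.5 -1.4] w 19.9 j6 -0.16
```

View pics/w15.png

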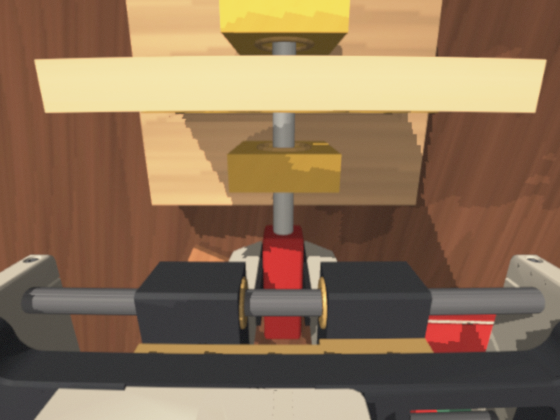

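View pics/c15.png

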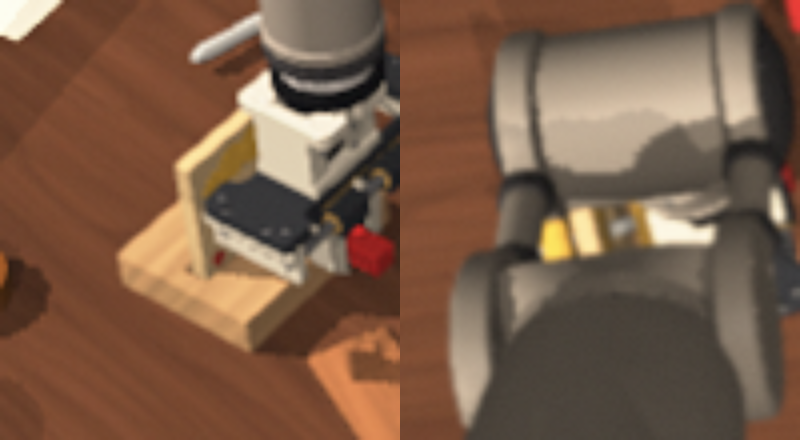

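```bash
python3 - <<'E'
from sh import *
d=np.load('pics/w15.npy');m=bot.camera_model('wrist');C=cloud(m,d)
k=(d>0)&(abs(C[...,0]-522)<80)&(abs(C[...,1]-172)<40)&(C[...,2]>110)&(C[...,2]<150)
P=C[k];print([np.round(a,1) for a in cv2.minAreaRect(P[:,:2].astype(np.float32))],np.percentile(P[:,2],[5,50,95]).round(1))
sh('w15',r0=195,r1=226)
P=C[120:226,283];print(P[::15].round(1))
E
python3 -m handwheel '[[[0,0,0,0],[0,0,0,0],[0,0,0,0],[0,0,0,0]]]'
python3 - <<'E'
from h import *
go(); o=bot.get_obs();print(np.abs(o['dq']).max())
E
```

```text
[array([522.7, 172.9]), array([122.2,  12.9]), np.float64(10.3)] [127.2 128.3 129.4]
347 dir yaw 98.71 pitch 0.30 mean [530.1 121.3  66.7]
shaft mid in stand frame x -0.5 y -51.3; tcp x 0.2 y -88.6 z 66.7
[[523.1 162.4  67.6]
 [524.2 156.   66.3]
 [525.2 150.6  75.3]
 [526.1 145.5  81.7]
 [527.2 139.5  82.4]
 [529.1 128.9  67.1]
 [530.5 121.2  66.1]
 [531.9 113.6  66.3]]
time: 20.2
tool_pos: [537.4, 84.8, 45.5]
tcp_rot: [2.652, 1.571, 1.26]
contact_force: [0.5, -0.1, -1.1]
grip_width: 19.7
t 20.20 p [537.4  84.8  45.5] jawdir 10.19 f [ 0.5 -0.1 -1.1] w 19.7 j6 -0.16
0.002554491326833078
```

Board top is at 128 mm, so the board is home. The pin is on axis and still, with its tip at about +57 mm. I'm handing the job in.

```bash
python3 -c "
from plant import bot
print(bot.close_job())"
```

```text
the job is handed in; nothing more can be done
None
```

The board is seated in the stand and the lock pin is through both bushings. I handed the job in at about 20 s, with the gripper still holding the pin by its handle. The hand-in gave no verdict, so this rests on my own last checks.

- **Board:** I took the one in the grey rack, at top-view pixel (350, 209), which measured about 120 mm wide. The bigger free-standing one at (432, 189) was left alone. In the stand its top edge measured about 128 mm above the table and its centre was within about 2 mm of the stand's. The jaws met about 12 N as it bottomed out.
- **Pin:** I took the one on the rest, with its handle at (284, 269). The longer one at (112, 160) was not used. The shaft measured within 1 mm of the bushing axis and about 1.5° off it at the last check. There was no notable side force.
- **Grip:** The finger opening was 19.7 mm on the 20 mm handle, and the arm was still.
- **Not seen directly:** The arm hid the pin's tip at the end. I worked out its position from the tool pose and the pin's length, since the pin had not slipped in the fingers. That puts the tip about 57 mm along the axis, roughly 19 mm beyond the far bushing.
- **Books, badge tray and tape roll:** My path stayed clear of all three, but I did not re-measure them at the end.

The top and side cameras disagreed by about 2 mm. I relied on the wrist camera for the fine alignment, and nothing else conflicted.

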